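Push the vice home in the drilling fixture

ROBOT

A 6-joint arm with a two-finger parallel gripper is mounted at the origin on the work surface. World frame = base frame: x ahead of the robot, y to its left, z up, the work surface at z = 0. Lengths are in m, angles in rad, forces in N, time in s.
With the tool pointing down it reaches from about 0.25 to 0.775 m from the base axis. Payload 8.9 kg.
Tool frame: the origin (TCP) lies on the centre line of the jaws, within the pads' length; the fingertips stand 25 mm ahead of it and the grasp point (between the pads) lies 6 mm ahead of it; z points along the fingers, y is the line along which they close (so a half turn about z gives the same grasp; the last joint's range is limited). The gripper opens to 85 mm and grips with 20 to 120 N. Pads are 22 mm wide; open, the fingers measure 114 mm over their backs; the gripper's body (76 mm by 85 mm) begins 54 mm behind the grasp point. The pads swing forward as they close: fully open they stand 13 mm farther back than shut.
Start: joints at [-1.415, 0.291, -0.153, 1.127, 0, 1.431], TCP at [0.153, -0.502, 0.256] pointing down, gripper open.
Joint ranges: [-2.52, 2.52], [-0.91, 1.74], [-1.3, 1.37], [-1.96, 2.02], [-1.52, 1.47], [-3.14, 3.14]. Speed limits (rad/s): [2.22, 2.22, 2.79, 3.14, 3.14, 3.14].

INTERFACE

Orientations are given as [roll, pitch, yaw] about the fixed x, y, z axes, in that order (R = Rz(yaw) Ry(pitch) Rx(roll)).
In Python, from station import env, imaging, finish_job gives the robot as it stands. The module is installed in compiled form; this text tells all that it offers.
- The arm moves only by the tool apply_moves, never from a script. Its argument "motion" is one flat list of numbers, 5 for each row, row after row: the opening, from 0 (shut) to 1 (fully open), then the shift along the tool's x, y, z in mm, then the turn about the tool's z in rad. A call has exactly 8 rows; each row is the pose to reach, as a shift and turn from the pose commanded when the call began, along the tool's axes at that moment; what a row does not reach only later rows make up. A row lasts 1/8 s, in which the tool goes at most 62.5 mm and 10.7 degrees, less where a joint would pass 70% of its speed; a pose out of reach is approached as far as the arm can. A call with a gripper value outside its range is refused whole. The fingers move at their own pace and stop on an object; "squeeze" is the grip in N (left out, the last holds). Time passes only in rows, so rows that repeat a pose let the fingers close, or fill a call up. It gives the time, the measured TCP pose, the force, the opening and the grip force at its end, in the units of the state.
- env.get_state(): the state, without advancing time (a new reading comes with each control period).
- imaging.read_camera(name): name is "side" or "top"; returns a dict with "frame" (384x512x3 uint8, red, green, blue), "range_z" (384x512 float32, m along the optical axis (not along the pixel's ray), 0 where there is no reading), "intrinsics" (3x3 intrinsics, pixels), "k1" (the pictures are not rectified: a ray, as slopes to the right and down, at radius r is drawn at 1 + k1 r^2 times it, then the intrinsics apply), "origin" and "attitude" of the camera in the world. Camera axes: x right, y up, looking along -z (the intrinsics and any distortion apply to the point x, -y, -z); pixel columns grow to the right and rows downward; lengths in m; the calibration is good to about 2 mm. A picture is of the moment at which its call begins.
- finish_job(): hands the job in; it is judged then, once.
The state is a dict: "t": time; "joint_pos": joint angles; "joint_vel": joint speeds; "joint_torque": joint torques, N m; "tool_pos": TCP position; "ee_rot": TCP orientation; "ft_force": force on the tool from outside, world axes, zero at the start; "moment": the same for the moment, N m; "finger_gap": finger opening in m; "finger_force": force on a finger pad.
Only numpy, scipy, OpenCV 4.12 (cv2) and the standard library are available. Lean on these libraries where they do the work, as an engineer would, in place of code of your own. Each camera call takes 0.05 s, during which the arm holds its last target. There are 200 camera calls.

TASK

Push the small steel vice along the plate of the drilling fixture until its long side lies flush against the fence at the back and one end is right up against the square stop block, not the round post. Only push it, gently, with the fingers: do not grip, lift or tip it, leave it resting flat on the plate, and leave the loose things around it where they are.

Things in the scene. Friction and masses are not known exactly. Their poses are not given: they have to be found in the camera images.
- fixture: Drilling fixture fixed to the bench: steel plate 240 (its x) by 420 mm (its y), top face 12 mm above the bench. Along its far (+x) edge runs a straight fence, 20 mm thick, 26 mm high above the plate; its working face looks to -x and lies at x = +100 mm here. Origin: centre of the underside, on the bench; z up. Place and yaw vary.
- stop: Square steel stop block, fixed on the plate against the fence near its left or right end: 50 mm along the fixture's x, 30 mm along its y, 30 mm high; its end faces are at y = +-15 mm here. Origin: centre of its underside, on the plate; axes parallel to the fixture's.
- post: Round steel post, 28 mm diameter, 30 mm high, fixed on the plate near the other end of the fence; not the stop. Origin: centre of its underside, on the plate.
- vice: Small toolmaker's vice, plain steel, loose on the plate, about 0.7 kg: base 46 (its x) by 100 (its y) by 18 mm with flat upright sides, jaws on top to 40 mm height. Origin: centre of its underside; z up. Starts clear of the fence, up to 25 degrees out of line. Sliding it takes about 3 to 6 N, more if it drags on the fence; keep the fingers under 35 N on it. Either end may meet the stop.
- strap: Bystander: loose steel clamp strap 22 x 60 x 12 mm lying on the plate at its front (robot side) left part. Origin: centre of its underside.
- nut: Bystander: loose brass thumb nut, 28 mm diameter, 16 mm high, on the plate at its front right part. Origin: centre of its underside.
- case: Bystander: closed wooden case 72 x 112 x 52 mm on the bench left of the fixture. Origin: centre of its underside.
- driver: Bystander: screwdriver 180 mm long lying on the bench right of the fixture. Origin: on the bench under its middle.

How it is judged:
By the outcome, as a careful person would: the job done as asked, in the order asked, and still so for the second after the job is handed in, with the robot touching nothing.
It also fails if it takes over 67 s, if anything falls off the work surface, if the arm or the gripper's body presses on something with over 40 N, if the wrist force passes 120 N, or if a joint passes its speed limit or range.

## Working session

There is one attempt and no reset: what is moved stays moved. The work goes in short steps, Python scripts to look and compute and a tool call to move; the robot and the scene stay as the last step left them, time stands still between calls to the robot, and variables do not carry over. Pictures are saved under pics/ and viewed, at most 10 in all, crops included, and the job is handed in when it is done.

Besides the shell and the picture viewer there is one more tool, called after "Request:" as name(argument=value, ...), one argument or row to a line, values as JSON. apply_moves: Moves the arm, as the interface text tells. Its arguments: {"type":"object","properties":{"motion":{"type":"array"},"squeeze":{"type":"number"}},"required":["motion"]}

```bash
mkdir -p pics; cat > h.py <<'E'
import numpy as np, cv2
from station import env, imaging, finish_job
from scipy.spatial.transform import Rotation as Ro
def att(c):
    a=np.array(c["attitude"],float)
    if a.shape==(3,3): return a
    return Ro.from_euler('xyz',a).as_matrix() if a.size==3 else Ro.from_quat(a).as_matrix()
def rays(c,uv):
    K=np.array(c["intrinsics"],float); uv=np.atleast_2d(np.array(uv,float))
    d=np.c_[(uv[:,0]-K[0,2])/K[0,0],(uv[:,1]-K[1,2])/K[1,1]]; s=d.copy()
    for _ in range(8): s=d/(1+c["k1"]*(s**2).sum(1))[:,None]
    return np.c_[s[:,0],-s[:,1],-np.ones(len(s))]@att(c).T
def onplane(c,uv,z):
    r=rays(c,uv); o=np.array(c["origin"]); return o+r*((z-o[2])/r[:,2])[:,None]
def cloud(c):
    v,u=np.mgrid[0:384,0:512]; r=rays(c,np.c_[u.ravel(),v.ravel()])
    return (np.array(c["origin"])+r*c["range_z"].reshape(-1,1)).reshape(384,512,3)
E
python3 - <<'E'
from h import *
print(env.get_state())
for n in("top","side"):
    c=imaging.read_camera(n); print(n,c["origin"],c["attitude"],c["intrinsics"],c["k1"],(c["range_z"]>0).mean())
    cv2.imwrite(f"pics/{n}0.png",cv2.cvtColor(c["frame"],cv2.COLOR_RGB2BGR))
    np.savez(f"{n}0.npz",P=cloud(c),f=c["frame"])
E
```

```text
{'t': 0.0, 'joint_pos': array([-1.41530174e+00,  2.91272594e-01, -1.54164788e-01,  1.12671033e+00,
        3.18567560e-05,  1.43150856e+00]), 'joint_vel': array([-0.00069161, -0.00096581,  0.00065842, -0.0006705 ,  0.00166812,
       -0.00122927]), 'joint_torque': array([-2.92758290e-03, -5.37146974e+01,  3.31364930e+01,  1.61323609e-02,
       -5.17932694e-04,  6.29827923e-06]), 'tool_pos': array([ 0.15248094, -0.50192014,  0.25572193]), 'ee_rot': array([-3.14025877e+00, -2.19172203e-04,  2.94782179e-01]), 'ft_force': array([-0.14594822, -0.64712004, -0.61703333]), 'moment': array([ 0.04798093,  0.00011416, -0.06167715]), 'finger_force': 0.0, 'finger_gap': 0.08546281593815962}
top [ 4.52312185e-01 -5.47181048e-04  1.18779937e+00] [ 0.08406548 -0.00384018 -1.59786147] [[383.69349039   0.         254.78144781]
 [  0.         383.69349039 203.45279727]
 [  0.           0.           1.        ]] -0.09883590665119538 0.99615478515625
side [0.51093407 0.66984253 0.84811483] [ 0.68515903 -0.00588309 -3.10469349] [[381.47098407   0.         263.63792379]
 [  0.         381.47098407 195.40217995]
 [  0.           0.           1.        ]] 0.02182168260947967 0.9960479736328125
```

View pics/top0.png

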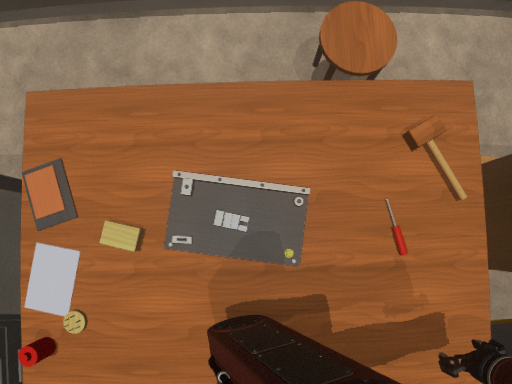

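View pics/side0.png

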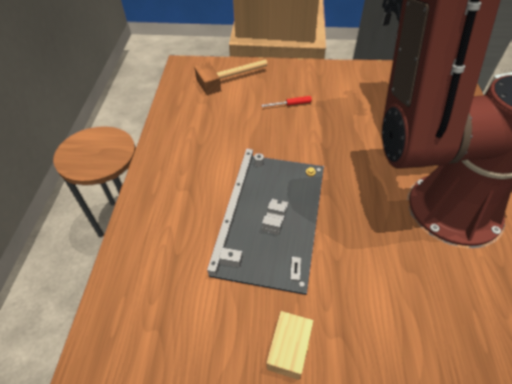

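The top view shows the fence running from (174,173) to (310,191), with the stop at its left end (187,186) and the post at (299,202). The vice is at (231,220), the strap at (181,240) and the nut at (289,253). The side view agrees.

```bash
cat > meas.py <<'E'
from h import *
def meas(c):
    f=c["frame"]; P=cloud(c)
    g=f.astype(int); br=((g.max(2)-g.min(2))<40)&(g.min(2)>120)
    Z=P[...,2]; out={}
    return f,P,br,Z
E
python3 - <<'E'
from h import *
c=imaging.read_camera("top"); P=cloud(c); Z=P[...,2]; f=c["frame"].astype(int)
np.set_printoptions(precision=4,suppress=True)
bg=cv2.resize(cv2.cvtColor(c["frame"],cv2.COLOR_RGB2BGR)[160:275,155:320],None,fx=4.8,fy=4.8,interpolation=cv2.INTER_CUBIC)
cv2.imwrite("pics/crop1.png",bg)
def rect(m,name):
    n,l,s,_=cv2.connectedComponentsWithStats(m.astype(np.uint8))
    for i in range(1,n):
        if s[i,4]<12: continue
        p=P[l==i]; r=cv2.minAreaRect((p[:,:2]*1000).astype(np.float32))
        print(name,s[i],np.median(p[:,2]),r)
reg=np.zeros(Z.shape,bool); reg[165:270,160:320]=1
print("plate z",np.median(Z[235:255,200:270]), "bench",np.median(Z[270:300,140:200]))
rect(reg&(Z>0.024),"h24"); rect(reg&(Z>0.045),"h45")
v=np.zeros_like(reg); v[205:240,205:262]=1
rect(v&(Z>0.0205),"vice20")
S=(f.max(2)-f.min(2)<35)&(f.min(2)>110)
rect(v&S,"viceS")
pl=reg&(f.max(2)-f.min(2)<35); rect(pl,"plate")
E
```

```text
plate z 0.012636127177081291 bench 0.0005793012531009056
h24 [ 173  170  137   26 1149] 0.03900837485164499 ((543.8028564453125, 44.900238037109375), (418.17169189453125, 166.3197479248047), 80.90834045410156)
h24 [294 197   9  10  72] 0.043505925913790544 ((552.2020874023438, -137.39584350585938), (24.164966583251953, 26.467681884765625), 86.03426361083984)
h24 [213 210  36  22 522] 0.03633165247807679 ((495.2005615234375, 52.785255432128906), (127.2236099243164, 50.489662170410156), 72.8407974243164)
h24 [172 236  20   8  90] 0.025794354875622094 ((446.5575256347656, 216.951904296875), (58.85548400878906, 21.136795043945312), 88.60304260253906)
h24 [285 251   7   5  28] 0.028630149680020645 ((397.61859130859375, -103.77960205078125), (18.24597930908203, 12.200440406799316), 88.56485748291016)
h45 [296 197   7   7  16] 0.04617133701209297 ((553.4078369140625, -141.8284912109375), (16.784189224243164, 16.433595657348633), 65.86000061035156)
h45 [213 210  11  17 129] 0.05236257742800232 ((508.0308532714844, 102.23773193359375), (24.239784240722656, 45.32661437988281), 76.54247283935547)
h45 [230 214  10  16 111] 0.05044051396507565 ((496.7174377441406, 53.3892936706543), (21.95958137512207, 43.65183639526367), 76.86931610107422)
vice20 [213 210  36  22 522] 0.03633165247807679 ((495.2005615234375, 52.785255432128906), (127.2236099243164, 50.489662170410156), 72.8407974243164)
viceS [213 210  37  22 463] 0.045908258329496965 ((499.3294677734375, 64.3139419555664), (100.44803619384766, 45.24909210205078), 76.80622863769531)
plate [  164   171   146    95 10623] 0.01329656530838963 ((506.9034118652344, 50.32183837890625), (418.7944030761719, 238.4751739501953), 80.93305969238281)
```

View pics/crop1.png

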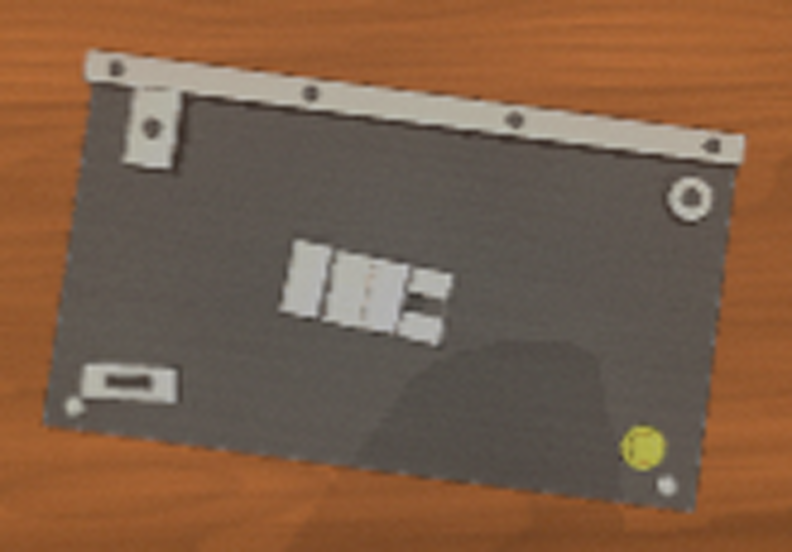

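```bash
cat > m2.py <<'E'
from h import *
np.set_printoptions(precision=1,suppress=True)
A=np.deg2rad(-9.07); O=np.array([.5069,.0503]); R=np.array([[np.cos(A),np.sin(A)],[-np.sin(A),np.cos(A)]])
fx=lambda p:(np.asarray(p)[...,:2]-O)@R.T*1000
def wd(q): return O+np.asarray(q)/1000@R
E
python3 - <<'E'
from m2 import *
c=imaging.read_camera("top")
q=lambda pts,z: fx(onplane(c,[(u/4.8+155-.4,v/4.8+160-.4) for u,v in pts],z))
print("fence front top edge",q([(90,82),(742,163)],.038), "back", q([(87,50),(745,134)],.038))
print("stop right edge",q([(183,92),(172,169),(123,163)],.042))
print("vice left",q([(295,240),(280,315)],.052),"right",q([(452,272),(440,345)],.030))
print("post",q([(690,199)],.042),"nut",q([(643,447)],.028),"strap",q([(130,383)],.024))
print("plate corners",q([(45,427),(695,511)],.012))
w=wd([-65,12]);s=env.get_state();print(w*1000,s["tool_pos"],s["ee_rot"])
E
```

```text
fence front top edge [[  99.2  205.4]
 [ 102.1 -209.6]] back [[ 119.2  210.4]
 [ 120.6 -209.3]]
stop right edge [[100.  145.1]
 [ 50.9 144.8]
 [ 50.6 176. ]]
vice left [[ 16.3  60.9]
 [-30.8  63.7]] right [[ 10.5 -37.5]
 [-35.9 -36.1]]
post [[  74.7 -179.3]] nut [[ -82.6 -170.7]] strap [[-85.5 155. ]]
plate corners [[-121.   207.3]
 [-119.  -210.1]]
[444.6  72.4] [ 0.2 -0.5  0.3] [-3.1 -0.   0.3]
```

Request:
apply_moves(
  motion=[0.6, 40, -42, 5, 0.05, 0.6, 80, -84, 10, 0.1, 0.6, 120, -126, 15, 0.15, 0.6, 160, -168, 20, 0.2, 0.6, 200, -210, 25, 0.25, 0.6, 240, -252, 30, 0.3, 0.6, 280, -294, 35, 0.38, 0.6, 320, -336, 40, 0.45],
)

```text
t: 1.2
tool_pos: [0.3617, -0.0862, 0.2164]
ee_rot: [3.141, -0.001, -0.158]
ft_force: [1.1, -1.3, -0.6]
finger_gap: 0.0513
finger_force: 0.0
```

Request:
apply_moves(
  motion=[0.6, 10, -35, 10, 0, 0.6, 20, -70, 25, 0, 0.6, 30, -110, 40, 0, 0.6, 40, -145, 60, 0, 0.6, 50, -165, 80, 0, 0.6, 57, -170, 100, 0, 0.6, 57, -170, 110, 0, 0.6, 57, -170, 110, 0],
)

```text
t: 2.2
tool_pos: [0.4387, 0.0338, 0.1059]
ee_rot: [-3.11, 0.002, -0.11]
ft_force: [0.2, -0.1, -0.4]
finger_gap: 0.0508
finger_force: 0.0
```

```bash
python3 - <<'E'
from m2 import *
s=env.get_state(); print(s["t"],fx(s["tool_pos"]),s["tool_pos"]*1000,s["ft_force"],s["finger_gap"])
c=imaging.read_camera("side"); cv2.imwrite("pics/s1.png",cv2.resize(cv2.cvtColor(c["frame"],cv2.COLOR_RGB2BGR)[120:310,170:350],None,fx=3,fy=3,interpolation=cv2.INTER_CUBIC))
E
```

```text
2.2 [-64.7 -27. ] [438.7  33.8 105.9] [ 0.2 -0.1 -0.4] 0.05084531826303387
```

View pics/s1.png

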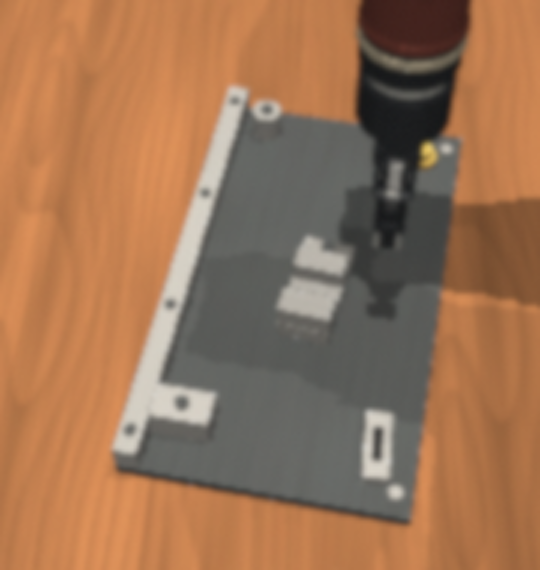

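The picture shows the gripper about (390,240) in the crop, in front of the vice (at 315,275), but still short in y. I'll hold to see whether it settles.

Request:
apply_moves(
  motion=[0.6, 0, 0, 0, 0, 0.6, 0, 0, 0, 0, 0.6, 0, 0, 0, 0, 0.6, 0, 0, 0, 0, 0.6, 0, 0, 0, 0, 0.6, 0, 0, 0, 0, 0.6, 0, 0, 0, 0, 0.6, 0, 0, 0, 0],
)

```text
t: 3.25
tool_pos: [0.4395, 0.0339, 0.1063]
ee_rot: [-3.11, 0.001, -0.11]
ft_force: [0.5, 0.3, 0.3]
finger_gap: 0.0513
finger_force: 0.0
```

```bash
python3 - <<'E'
from m2 import *
np.set_printoptions(precision=3,suppress=True)
s=env.get_state(); print(s["joint_pos"],s["ee_rot"])
E
```

```text
[-0.111  0.287 -0.604  0.68   0.032  3.141] [-3.11   0.001 -0.11 ]
```

Request:
apply_moves(
  motion=[0.6, 0, -10, 0, 0.02, 0.6, 0, -20, 0, 0.05, 0.6, 0, -30, 0, 0.05, 0.6, 0, -37, 0, 0.05, 0.6, 0, -37, 0, 0.05, 0.6, 0, -37, 0, 0.05, 0.6, 0, -37, 0, 0.05, 0.6, 0, -37, 0, 0.05],
)

```text
t: 4.25
tool_pos: [0.4396, 0.0377, 0.1075]
ee_rot: [-3.082, 0.003, -0.121]
ft_force: [0.0, 0.8, 0.3]
finger_gap: 0.0514
finger_force: 0.0
```

```bash
python3 - <<'E'
from m2 import *
np.set_printoptions(precision=3,suppress=True)
s=env.get_state(); print(s["joint_pos"],s["ee_rot"],fx(s["tool_pos"]),s["tool_pos"])
E
```

```text
[-0.122  0.286 -0.604  0.684  0.06   3.141] [-3.082  0.003 -0.121] [-64.479 -23.028] [0.44  0.038 0.107]
```

The last joint sits at its range limit. I'll use the half-turned tool pose instead.

Request:
apply_moves(
  motion=[0.6, 0, 0, 0, -0.18, 0.6, 0, 0, 0, -0.36, 0.6, 0, 0, 0, -0.54, 0.6, 0, 0, 0, -0.72, 0.6, 0, 0, 0, -0.9, 0.6, 0, 0, 0, -1.08, 0.6, 0, 0, 0, -1.26, 0.6, 0, 0, 0, -1.44],
)

```text
t: 5.25
tool_pos: [0.4396, 0.0377, 0.1075]
ee_rot: [-3.131, -0.059, 1.325]
ft_force: [-0.8, -0.3, -0.2]
finger_gap: 0.0512
finger_force: 0.0
```

```bash
python3 - <<'E'
from m2 import *
np.set_printoptions(precision=3,suppress=True)
s=env.get_state(); print(s["joint_pos"],s["ee_rot"],fx(s["tool_pos"]),s["tool_pos"])
E
```

```text
[-0.122  0.286 -0.604  0.684  0.06   1.695] [-3.131 -0.059  1.325] [-64.47  -23.066] [0.44  0.038 0.107]
```

```bash
cat >> m2.py <<'E'
def go(x,y,z,yawf=180):
    s=env.get_state(); Rm=Ro.from_euler('xyz',s["ee_rot"]).as_matrix()
    d=np.r_[wd([x,y]),z/1000]-s["tool_pos"]
    t=A+np.deg2rad(yawf); X=Rm.T@np.r_[np.cos(t),np.sin(t),0]; turn=np.arctan2(X[1],X[0])
    print("t",s["t"],"at",fx(s["tool_pos"]),"z",round(s["tool_pos"][2]*1000,1),"tip",fx(s["tool_pos"]+Rm[:,2]*.025),"F",s["ft_force"]@np.block([[R.T,np.zeros((2,1))],[np.zeros((1,2)),np.eye(1)]]),"| shift",Rm.T@d*1000,"turn",round(turn,3))
    print("  unit fix x,y,z in tool:",*[np.round(Rm.T@v,3) for v in (np.r_[R[0],0],np.r_[R[1],0],np.r_[0,0,1])])
E
python3 -c "
from m2 import *
go(-65,12,90)"
```

```text
t 5.25 at [-64.5 -23.1] z 107.5 tip [-64.6 -21.6] F [-0.7 -0.4 -0.2] | shift [33.8 -3.4 19.5] turn -1.658
  unit fix x,y,z in tool: [ 0.1  1.  -0. ] [ 1.  -0.1  0.1] [ 0.1 -0.  -1. ]
```

Request:
apply_moves(
  motion=[0.6, 4, 0, 2, -0.18, 0.6, 8, 0, 4, -0.36, 0.6, 12, 0, 6, -0.54, 0.6, 16, -1, 8, -0.72, 0.6, 20, -2, 10, -0.9, 0.6, 25, -2, 12, -1.08, 0.6, 30, -3, 14, -1.26, 0.6, 34, -3, 16, -1.44],
)

```text
t: 6.25
tool_pos: [0.4452, 0.0724, 0.0934]
ee_rot: [3.085, -0.018, 2.766]
ft_force: [0.1, 0.3, 0.1]
finger_gap: 0.051
finger_force: 0.0
```

```bash
python3 -c "
from m2 import *
go(-65,12,41)"
```

```text
t 6.25 at [-64.4  12.1] z 93.4 tip [-64.6  13.6] F [0.  0.4 0.1] | shift [-0.4 -3.2 52.3] turn -0.218
  unit fix x,y,z in tool: [-1.   0.2 -0. ] [0.2 1.  0.1] [ 0.   0.1 -1. ]
```

Request:
apply_moves(
  motion=[0.6, 0, 0, 8, -0.1, 0.6, 0, 0, 18, -0.2, 0.6, 0, -1, 28, -0.22, 0.6, 0, -2, 36, -0.22, 0.6, 0, -3, 43, -0.22, 0.6, 0, -3, 48, -0.22, 0.6, 0, -3, 50, -0.22, 0.6, 0, -3, 50, -0.22],
)

```text
t: 7.25
tool_pos: [0.4444, 0.0725, 0.0434]
ee_rot: [3.082, -0.005, 2.979]
ft_force: [0.8, 0.3, 0.1]
finger_gap: 0.0516
finger_force: 0.0
```

```bash
python3 -c "
from m2 import *
np.set_printoptions(precision=3,suppress=True)
go(-5,12,43)
c=imaging.read_camera('side'); cv2.imwrite('pics/s2.png',cv2.resize(cv2.cvtColor(c['frame'],cv2.COLOR_RGB2BGR)[170:270,210:340],None,fx=5,fy=5,interpolation=cv2.INTER_CUBIC))"
```

```text
t 7.25 at [-65.246  12.084] z 43.4 tip [-65.372  13.573] F [0.711 0.449 0.063] | shift [-60.247   0.143   0.132] turn -0.004
  unit fix x,y,z in tool: [-1.     0.004 -0.005] [0.004 0.998 0.06 ] [ 0.005  0.06  -0.998]
```

View pics/s2.png

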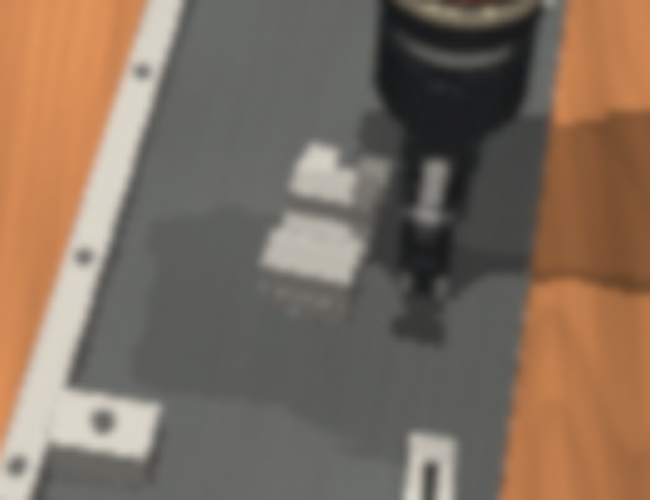

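The fingers are down beside the vice: fingertips at about (425,285), vice at (320,220) in the crop. Now I push toward the fence.

Request:
apply_moves(
  motion=[0.6, -6, 0, 0, 0, 0.6, -12, 0, 0, 0, 0.6, -17, 0, 0, 0, 0.6, -22, 0, 0, 0, 0.6, -28, 0, 0, 0, 0.6, -34, 0, 0, 0, 0.6, -40, 0, 0, 0, 0.6, -46, 0, 0, 0],
)

```text
t: 8.3
tool_pos: [0.4901, 0.0651, 0.0431]
ee_rot: [3.082, -0.005, 2.98]
ft_force: [-3.0, -0.1, -1.1]
finger_gap: 0.0514
finger_force: 1.4
```

```bash
python3 -c "
from m2 import *
go(20,12,43)"
```

```text
t 8.3 at [-18.9  11.9] z 43.1 tip [-19.   13.4] F [-2.9 -0.5 -1.1] | shift [-38.9   0.2  -0.1] turn -0.004
  unit fix x,y,z in tool: [-1.  0. -0.] [0.  1.  0.1] [ 0.   0.1 -1. ]
```

Force is about 3 N, as expected. I'll carry on.

Request:
apply_moves(
  motion=[0.6, -6, 0, 0, 0, 0.6, -12, 0, 0, 0, 0.6, -18, 0, 0, 0, 0.6, -24, 0, 0, 0, 0.6, -30, 0, 0, 0, 0.6, -36, 0, 0, 0, 0.6, -42, 0, 0, 0, 0.6, -46, 0, 0, 0],
)

```text
t: 9.3
tool_pos: [0.5355, 0.0576, 0.043]
ee_rot: [3.082, -0.005, 2.98]
ft_force: [-4.2, 0.8, 2.0]
finger_gap: 0.0515
finger_force: 2.3
```

```bash
python3 -c "
from m2 import *
go(41,12,43)
c=imaging.read_camera('top'); cv2.imwrite('pics/t2.png',cv2.resize(cv2.cvtColor(c['frame'],cv2.COLOR_RGB2BGR)[160:275,155:320],None,fx=4.8,fy=4.8,interpolation=cv2.INTER_CUBIC))"
```

```text
t 9.3 at [27.1 11.7] z 43.0 tip [27.  13.2] F [-4.3  0.1  2. ] | shift [-13.9   0.3  -0.1] turn -0.004
  unit fix x,y,z in tool: [-1.  0. -0.] [0.  1.  0.1] [ 0.   0.1 -1. ]
```

View pics/t2.png

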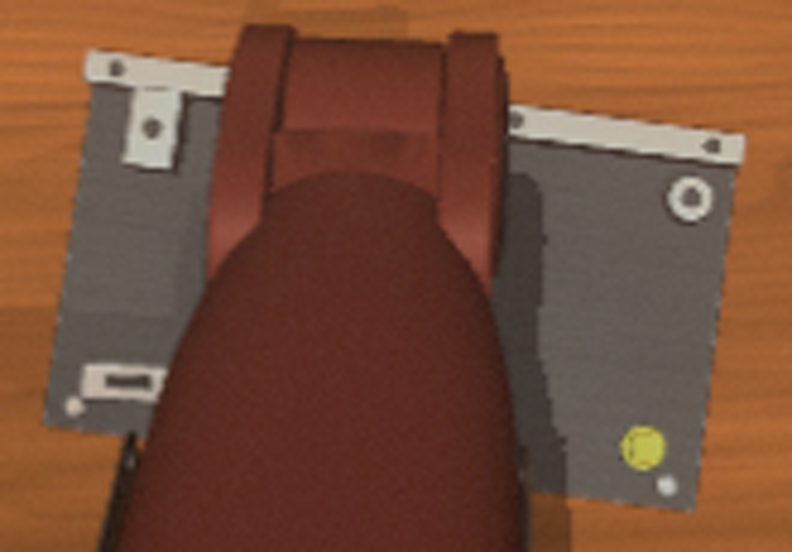

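The arm hides the vice in the top view; the stop (152,128) and the nut (643,447) are unmoved. I'll creep the rest of the way, watching the force.

Request:
apply_moves(
  motion=[0.6, -2, 0, 0, 0, 0.6, -4, 0, 0, 0, 0.6, -6, 0, 0, 0, 0.6, -8, 0, 0, 0, 0.6, -9.5, 0, 0, 0, 0.6, -11, 0, 0, 0, 0.6, -12.5, 0, 0, 0, 0.6, -14, 0, 0, 0],
)

```text
t: 10.35
tool_pos: [0.5487, 0.0555, 0.043]
ee_rot: [3.082, -0.006, 2.98]
ft_force: [-5.4, 0.2, 4.4]
finger_gap: 0.0514
finger_force: 2.8
```

Request:
apply_moves(
  motion=[0.6, -0.3, 0, 0, 0, 0.6, -0.6, 0, 0, 0, 0.6, -0.9, 0, 0, 0, 0.6, -1.2, 0, 0, 0, 0.6, -1.5, 0, 0, 0, 0.6, -1.5, 0, 0, 0, 0.6, -1.5, 0, 0, 0, 0.6, -1.5, 0, 0, 0],
)

```text
t: 11.35
tool_pos: [0.5502, 0.0552, 0.043]
ee_rot: [3.082, -0.006, 2.98]
ft_force: [-5.5, 0.7, 3.5]
finger_gap: 0.0515
finger_force: 2.6
```

Request:
apply_moves(
  motion=[0.6, -0.3, 0, 0, 0, 0.6, -0.6, 0, 0, 0, 0.6, -0.9, 0, 0, 0, 0.6, -1.2, 0, 0, 0, 0.6, -1.5, 0, 0, 0, 0.6, -1.8, 0, 0, 0, 0.6, -2, 0, 0, 0, 0.6, -2, 0, 0, 0],
)

```text
t: 12.35
tool_pos: [0.5513, 0.0551, 0.0428]
ee_rot: [3.082, -0.007, 2.98]
ft_force: [-8.0, 1.8, 6.3]
finger_gap: 0.0511
finger_force: 4.0
```

```bash
python3 -c "
from m2 import *
go(45,12,43)
c=imaging.read_camera('side'); cv2.imwrite('pics/s3.png',cv2.resize(cv2.cvtColor(c['frame'],cv2.COLOR_RGB2BGR)[150:280,200:340],None,fx=4.5,fy=4.5,interpolation=cv2.INTER_CUBIC))"
```

```text
t 12.35 at [43.1 11.7] z 42.8 tip [43.  13.2] F [-8.2  0.5  6.3] | shift [-1.9  0.3 -0.2] turn -0.004
  unit fix x,y,z in tool: [-1.  0. -0.] [0.  1.  0.1] [ 0.   0.1 -1. ]
```

View pics/s3.png

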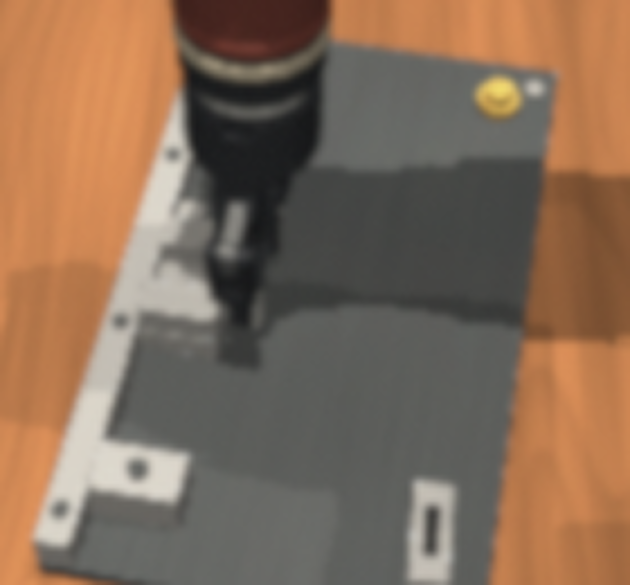

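The side view shows the vice against the fence (vice at about (185,290), fence edge beside it), with contact force at 8 N. Next I back off, close the fingers, and go round to the end away from the stop.

Request:
apply_moves(
  motion=[0.6, 12, 0, -1, 0, 0.6, 29, 0, -2, 0, 0.3, 29, -30, -4, 0, 0, 29, -60, -6, 0, 0, 29, -87, -7, 0, 0, 10, -87, -7, 0, 0, -15, -87, -7, 0, 0, -33, -87, -7, 0],
)

```text
t: 13.4
tool_pos: [0.5725, -0.0372, 0.045]
ee_rot: [3.082, -0.003, 2.979]
ft_force: [0.2, 0.3, -0.5]
finger_gap: 0.0002
finger_force: 0.0
```

```bash
python3 -c "
from m2 import *
go(77,20,44)
c=imaging.read_camera('side'); cv2.imwrite('pics/s4.png',cv2.resize(cv2.cvtColor(c['frame'],cv2.COLOR_RGB2BGR)[140:270,200:340],None,fx=4.5,fy=4.5,interpolation=cv2.INTER_CUBIC))"
```

```text
t 13.4 at [ 78.6 -76. ] z 45.0 tip [ 78.5 -74.6] F [ 0.2  0.3 -0.5] | shift [ 2.  95.8  6.7] turn -0.004
  unit fix x,y,z in tool: [-1.  0. -0.] [0.  1.  0.1] [ 0.   0.1 -1. ]
```

View pics/s4.png

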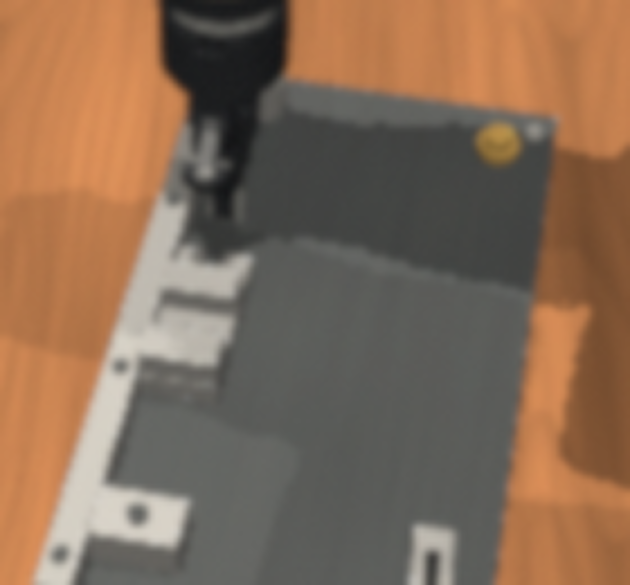

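The vice lies flush by eye along the fence (185,320), with the closed fingers at its far end (215,235) and the stop at (140,515). Now I push it along the fence.

Request:
apply_moves(
  motion=[0, 1, 7, 0.5, 0, 0, 2, 14, 1, 0, 0, 2, 20, 1, 0, 0, 2, 25, 1.5, 0, 0, 2, 31, 2, 0, 0, 2, 37, 2, 0, 0, 2, 43, 2.5, 0, 0, 2, 49, 3, 0],
)

```text
t: 14.45
tool_pos: [0.577, 0.0123, 0.0445]
ee_rot: [3.083, -0.005, 2.979]
ft_force: [-0.5, -5.0, 2.9]
finger_gap: 0.0002
finger_force: 2.7
```

Request:
apply_moves(
  motion=[0, 0, 6, 0.4, 0, 0, 0, 12, 0.7, 0, 0, 0, 18, 1, 0, 0, 0, 24, 1.4, 0, 0, 0, 30, 1.8, 0, 0, 0, 36, 2.2, 0, 0, 0, 40, 2.4, 0, 0, 0, 44, 2.6, 0],
)

```text
t: 15.45
tool_pos: [0.584, 0.0559, 0.0445]
ee_rot: [3.082, -0.005, 2.98]
ft_force: [-1.2, -4.7, 3.5]
finger_gap: -0.0001
finger_force: 2.9
```

```bash
python3 -c "
from m2 import *
go(77,29,44)
c=imaging.read_camera('side'); cv2.imwrite('pics/s5.png',cv2.resize(cv2.cvtColor(c['frame'],cv2.COLOR_RGB2BGR)[170:290,200:330],None,fx=5,fy=5,interpolation=cv2.INTER_CUBIC))"
```

```text
t 15.45 at [75.2 17.7] z 44.5 tip [75.1 19.2] F [-0.4 -4.8  3.5] | shift [-1.8 11.3  1.2] turn -0.004
  unit fix x,y,z in tool: [-1.  0. -0.] [0.  1.  0.1] [ 0.   0.1 -1. ]
```

View pics/s5.png

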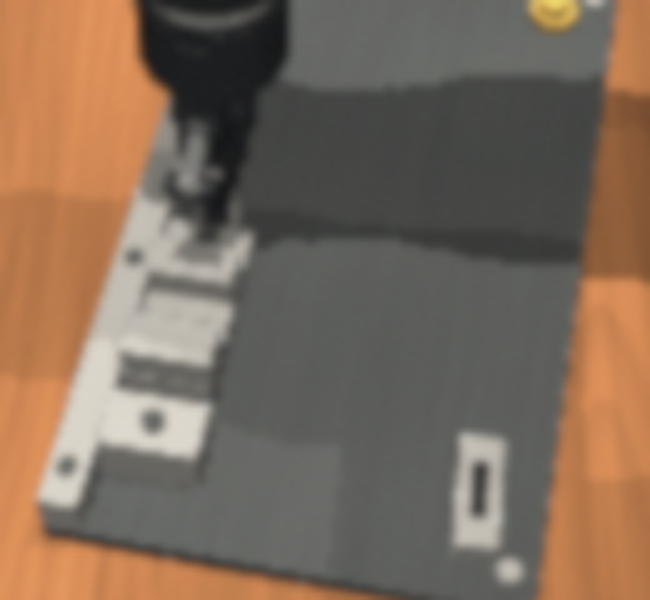

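The vice (180,310) is close to the stop (155,420), with a small gap left. I'll creep.

Request:
apply_moves(
  motion=[0, 0, 1, 0, 0, 0, 0, 2, 0.1, 0, 0, 0, 3, 0.2, 0, 0, 0, 4, 0.2, 0, 0, 0, 5, 0.3, 0, 0, 0, 6, 0.4, 0, 0, 0, 7, 0.4, 0, 0, 0, 7.5, 0.5, 0],
)

```text
t: 16.5
tool_pos: [0.5851, 0.0629, 0.0445]
ee_rot: [3.082, -0.005, 2.979]
ft_force: [-1.1, -6.4, 4.1]
finger_gap: -0.0005
finger_force: 3.5
```

Request:
apply_moves(
  motion=[0, 0, 0.5, 0, 0, 0, 0, 1, 0, 0, 0, 0, 1.4, 0, 0, 0, 0, 1.8, 0.1, 0, 0, 0, 2.2, 0.1, 0, 0, 0, 2.6, 0.1, 0, 0, 0, 3, 0.1, 0, 0, 0, 3, 0.1, 0],
)

```text
t: 17.5
tool_pos: [0.5856, 0.0659, 0.0445]
ee_rot: [3.082, -0.005, 2.979]
ft_force: [-0.8, -4.7, 3.1]
finger_gap: 0.0
finger_force: 2.9
```

Request:
apply_moves(
  motion=[0, 0, 0.4, 0, 0, 0, 0, 0.8, 0, 0, 0, 0, 1.2, 0, 0, 0, 0, 1.6, 0.1, 0, 0, 0, 2, 0.1, 0, 0, 0, 2.4, 0.1, 0, 0, 0, 2.7, 0.1, 0, 0, 0, 3, 0.1, 0],
)

```text
t: 18.5
tool_pos: [0.586, 0.0689, 0.0445]
ee_rot: [3.082, -0.005, 2.979]
ft_force: [-0.4, -5.0, 1.8]
finger_gap: -0.0005
finger_force: 2.7
```

```bash
python3 -c "
from m2 import *
go(77,31,44)"
```

```text
t 18.5 at [75.2 30.9] z 44.5 tip [75.1 32.4] F [ 0.4 -5.   1.8] | shift [-1.8  0.1  0.5] turn -0.004
  unit fix x,y,z in tool: [-1.  0. -0.] [0.  1.  0.1] [ 0.   0.1 -1. ]
```

Request:
apply_moves(
  motion=[0, 0, 0.4, 0, 0, 0, 0, 0.8, 0, 0, 0, 0, 1.2, 0, 0, 0, 0, 1.6, 0.1, 0, 0, 0, 2, 0.1, 0, 0, 0, 2.4, 0.1, 0, 0, 0, 2.7, 0.1, 0, 0, 0, 3, 0.1, 0],
)

```text
t: 19.5
tool_pos: [0.5865, 0.0716, 0.0446]
ee_rot: [3.083, -0.005, 2.979]
ft_force: [-1.8, -7.2, 1.5]
finger_gap: -0.0
finger_force: 3.7
```

Request:
apply_moves(
  motion=[0, 0, 0.3, 0, 0, 0, 0, 0.6, 0, 0, 0, 0, 0.9, 0, 0, 0, 0, 1.2, 0, 0, 0, 0, 1.5, 0.1, 0, 0, 0, 1.5, 0.1, 0, 0, 0, 1.5, 0.1, 0, 0, 0, 1.5, 0.1, 0],
)

```text
t: 20.5
tool_pos: [0.5865, 0.0719, 0.0445]
ee_rot: [3.085, -0.006, 2.978]
ft_force: [-1.8, -11.5, 2.9]
finger_gap: 0.0003
finger_force: 6.3
```

Firm contact with the stop. I'll back off and come round for a final square-up against the fence.

Request:
apply_moves(
  motion=[0, 0, -8, -0.5, 0, 0, 2, -15, -1, 0, 0, 35, -15, -1, 0, 0.3, 58, -12, -1, 0, 0.6, 58, 10, 0, 0, 0.6, 58, 33, 2, 0, 0.6, 58, 55, 4, 0, 0.6, 58, 55, 4, 0],
)

```text
t: 21.5
tool_pos: [0.5384, 0.1384, 0.0442]
ee_rot: [3.081, -0.005, 2.982]
ft_force: [-0.7, 0.3, 0.2]
finger_gap: 0.051
finger_force: 0.0
```

```bash
python3 -c "
from m2 import *
go(43,90,43)"
```

```text
t 21.5 at [17.2 92. ] z 44.2 tip [17.1 93.5] F [-0.7  0.2  0.2] | shift [-25.8  -2.    0.9] turn -0.002
  unit fix x,y,z in tool: [-1.  0. -0.] [0.  1.  0.1] [ 0.   0.1 -1. ]
```

Request:
apply_moves(
  motion=[0.6, -6, 0, 0, 0, 0.6, -12, -2, 0, 0, 0.6, -18, -2, 0, 0, 0.6, -21, -2, 0, 0, 0.6, -23, -2, 0, 0, 0.6, -24, -2, 0, 0, 0.6, -25, -2, 0, 0, 0.6, -26, -2, 0, 0],
)

```text
t: 22.5
tool_pos: [0.5637, 0.1311, 0.044]
ee_rot: [3.082, -0.006, 2.98]
ft_force: [-2.2, 0.7, 0.0]
finger_gap: 0.0513
finger_force: 1.4
```

Request:
apply_moves(
  motion=[0.6, -0.4, 0, 0, 0, 0.6, -0.8, 0, 0, 0, 0.6, -1.2, 0, 0, 0, 0.6, -1.6, 0, 0, 0, 0.6, -2, 0, 0, 0, 0.6, -2, 0, 0, 0, 0.6, -2, 0, 0, 0, 0.6, -2, 0, 0, 0],
)

```text
t: 23.5
tool_pos: [0.5639, 0.1311, 0.0437]
ee_rot: [3.082, -0.009, 2.98]
ft_force: [-8.8, 1.5, 6.0]
finger_gap: 0.0509
finger_force: 4.3
```

Request:
apply_moves(
  motion=[0.6, -0.5, 0, 0, 0, 0.6, -1, 0, 0, 0, 0.6, -1, 0, 0, 0, 0.6, 3, 0, 0, 0, 0.6, 20, 0, 0, 0, 0.6, 40, 0, -20, 0, 0.6, 50, 0, -60, 0, 0.6, 60, 0, -110, 0],
)

```text
t: 24.5
tool_pos: [0.5057, 0.1337, 0.1548]
ee_rot: [3.082, -0.005, 2.979]
ft_force: [1.3, -0.1, 0.5]
finger_gap: 0.0512
finger_force: 0.0
```

Request:
apply_moves(
  motion=[0.6, 10, -40, -10, 0, 0.6, 20, -80, -20, 0, 0.6, 30, -130, -20, 0, 0.6, 40, -180, -20, 0, 0.6, 50, -230, -20, 0, 0.6, 60, -280, -20, 0, 0.6, 70, -330, -20, 0, 0.6, 80, -380, -20, 0],
)

```text
t: 25.5
tool_pos: [0.3655, -0.231, 0.1521]
ee_rot: [3.084, -0.004, 2.979]
ft_force: [0.6, -0.2, 1.2]
finger_gap: 0.0509
finger_force: 0.0
```

```bash
python3 -c "
from m2 import *
go(0,0,200)
c=imaging.read_camera('top'); cv2.imwrite('pics/t3.png',cv2.resize(cv2.cvtColor(c['frame'],cv2.COLOR_RGB2BGR)[165:265,160:285],None,fx=6,fy=6,interpolation=cv2.INTER_CUBIC))"
```

```text
t 25.5 at [ -95.3 -300.1] z 152.1 tip [ -95.4 -298.6] F [ 0.6 -0.1  1.2] | shift [-93.9 302.7 -30.7] turn -0.004
  unit fix x,y,z in tool: [-1.  0. -0.] [0.  1.  0.1] [ 0.   0.1 -1. ]
```

View pics/t3.png

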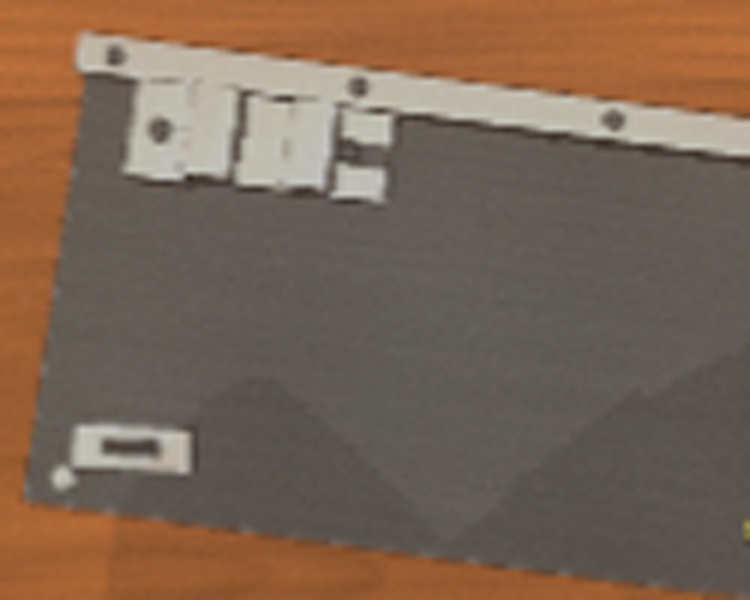

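The vice (260,140) sits along the fence and against the stop (155,130), and the strap is undisturbed. One last gentle end push will confirm the stop contact.

Request:
apply_moves(
  motion=[0, -20, 30, 0, 0, 0, -45, 75, 5, 0, 0, -70, 120, 10, 0, 0, -95, 165, 20, 0, 0, -120, 210, 30, 0, 0, -145, 255, 45, 0, 0, -165, 290, 60, 0, 0, -172, 303, 70, 0],
)

```text
t: 26.55
tool_pos: [0.5861, 0.0478, 0.0985]
ee_rot: [3.082, -0.004, 2.981]
ft_force: [-0.2, 0.3, -0.4]
finger_gap: 0.0003
finger_force: 0.0
```

```bash
python3 -c "
from m2 import *
go(77,15,45)"
```

```text
t 26.55 at [78.6 10. ] z 98.5 tip [78.5 11.5] F [-0.3  0.3 -0.4] | shift [ 1.4  1.8 53.7] turn -0.002
  unit fix x,y,z in tool: [-1.  0. -0.] [0.  1.  0.1] [ 0.   0.1 -1. ]
```

Request:
apply_moves(
  motion=[0, 1, 0, 15, 0, 0, 1.4, 1, 30, 0, 0, 1.4, 2, 45, 0, 0, 1.4, 2, 53.5, 0, 0, 1.4, 8, 54, 0, 0, 1.4, 14, 54.4, 0, 0, 1.4, 18, 54.6, 0, 0, 1.4, 20, 54.8, 0],
)

```text
t: 27.55
tool_pos: [0.5871, 0.0698, 0.046]
ee_rot: [3.082, -0.005, 2.98]
ft_force: [0.8, 0.3, -0.7]
finger_gap: 0.0005
finger_force: 0.0
```

Request:
apply_moves(
  motion=[0, 0, 0.6, 0, 0, 0, 0, 1.2, 0, 0, 0, 0, 1.8, 0, 0, 0, 0, 2.4, 0.1, 0, 0, 0, 3, 0.1, 0, 0, 0, 3.5, 0.1, 0, 0, 0, 4, 0.2, 0, 0, 0, 4.5, 0.2, 0],
)

```text
t: 28.55
tool_pos: [0.5872, 0.0721, 0.0456]
ee_rot: [3.086, -0.005, 2.978]
ft_force: [-1.9, -11.2, 2.1]
finger_gap: -0.0002
finger_force: 5.5
```

It stopped at the same place with 11 N, so the vice was already up against the stop. Retreating.

Request:
apply_moves(
  motion=[0, 0, -6, -0.3, 0, 0, 0, -18, -1, 0, 0, 0, -25, -20, 0, 0, 0, -25, -60, 0, 0, 10, -40, -100, 0, 0, 40, -70, -110, 0, 0, 70, -110, -110, 0, 0, 100, -150, -110, 0],
)

```text
t: 29.55
tool_pos: [0.463, -0.0654, 0.1473]
ee_rot: [3.082, -0.004, 2.98]
ft_force: [0.5, -1.0, -0.1]
finger_gap: -0.0001
finger_force: 0.0
```

Request:
apply_moves(
  motion=[0, 10, -40, 0, 0, 0, 20, -80, 0, 0, 0, 30, -120, 0, 0, 0, 40, -160, 0, 0, 0, 50, -200, 0, 0, 0, 50, -220, 0, 0, 0, 50, -220, 0, 0, 0, 50, -220, 0, 0],
)

```text
t: 30.55
tool_pos: [0.3795, -0.2722, 0.1342]
ee_rot: [3.081, -0.005, 2.98]
ft_force: [0.8, 0.3, 0.6]
finger_gap: 0.0003
finger_force: 0.0
```

```bash
python3 -c "
from m2 import *
c=imaging.read_camera('top'); P=cloud(c); f=c['frame'].astype(int)
q=lambda m:cv2.minAreaRect((fx(P[m])).astype(np.float32))
m=np.zeros((384,512),bool); m[182:200,198:228]=1
m&=(f.max(2)-f.min(2)<35)&(f.min(2)>110); g=fx(P); m&=(g[...,0]<97)&(g[...,1]<148)
print(q(m), env.get_state()['ft_force']); finish_job()"
```

```text
((75.80060577392578, 86.27615356445312), (42.3829345703125, 79.232177734375), 0.06003261357545853) [ 0.3 -0.6 -0.2]
the job is handed in; nothing more can be done
```

The vice is pushed flush against the fence with one end against the square stop, and the job was handed in at about 30.6 s; push readings stayed under about 13 N, and the strap, nut and other loose things were not touched.

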